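Put the weighed battery pack on charge in the free bay

ROBOT

A 6-joint arm with a two-finger parallel gripper is mounted at the origin on the work surface. World frame = base frame: x ahead of the robot, y to its left, z up, the work surface at z = 0. Lengths are in mm, angles in degrees, forces in N, time in s.
With the tool pointing down it reaches from about 350 to 850 mm from the base axis. Payload 8.1 kg.
Tool frame: the origin (TCP) lies midway between the tips of the shut fingers; the grasp point (between the pads) lies 19 mm behind it; z points along the fingers, x is the direction in which the jaws open and shut, and the axes are right-handed (so a half turn about z gives the same grasp; the last joint's range is limited). The gripper opens to 85 mm and grips with 20 to 120 N. Pads are 22 mm wide; open, the fingers measure 114 mm over their backs; the gripper's body (76 mm by 85 mm) begins 54 mm behind the grasp point. The pads swing forward as they close: fully open they stand 13 mm farther back than shut.
Start: joints at [70.394, 7.471, 85.268, -0, 87.261, -4.893], TCP at [152.37, 580.335, 194.692] pointing down, gripper open.
Joint ranges: [-169.43, 169.43], [-51.17, 129.36], [1.28, 143.12], [-76.62, 256.62], [0, 156.53], [-152.29, 152.29]. Speed limits (degrees/s): [136.94, 136.94, 159.86, 180, 180, 180].

INTERFACE

Orientations are given as [roll, pitch, yaw] about the fixed x, y, z axes, in that order (R = Rz(yaw) Ry(pitch) Rx(roll)).
In Python, from bench import monitor, cams, r gives the robot as it stands.
- The arm moves only by the tool jog_arm, never from a script. Its arguments are lists of equal length, an entry for each row: "offset": the shift along the tool's x, y, z in mm, a list of three; "delta_rot": the turn, a rotation vector about the tool's x, y, z in degrees, a list of three; "jaw": the opening in per cent of the stroke, from 0 (shut) to 100 (fully open). In form: {"offset": [[x, y, z], ...], "delta_rot": [[rx, ry, rz], ...], "jaw": [jaw, ...]}. A call has 1 to 20 rows; each row shifts and turns the pose as measured when the row begins, along the tool's axes as they then stand; what a row does not reach is not made up. A row lasts 1/10 s, in which the tool goes at most 50 mm and 8.59 degrees, less where a joint would pass 70% of its speed; a pose out of reach is approached as far as the arm can. A call is refused whole if a number of a shift passes 50 or a number of a turn 8.59, either way. A call with a gripper value outside its range is refused whole. The fingers move at their own pace and stop on an object; "newtons" is the grip in N (left out, the last holds). Time passes only in rows, so rows that do not move let the fingers close. It gives the time, the measured TCP pose, the force and the opening at its end, in the units of the state.
- monitor.sense(): the state, without advancing time (a new reading comes with each control period).
- cams.snapshot(name): name is "side" or "top" or "wrist"; returns (picture, depth): 400x640x3 uint8, red, green, blue; 400x640 float32, mm along the optical axis (not along the pixel's ray), 0 where there is no reading.
- cams.camera_model(name): a dict with "K" (3x3 intrinsics, pixels), "camera_from_world" (4x4, takes a point from world to camera coordinates). Camera axes: x right, y down, z forward; pixel columns grow to the right and rows downward; lengths in mm; the calibration is good to about 2 mm. The wrist camera is an equidistant fisheye: a pixel r from the principal point sees the ray r / f radians off the axis. A picture is of the moment at which its call begins: read the wrist's pose just before it. camera_model takes no time and is no camera call; for the wrist camera it gives the pose at the moment of the call.
- r.hand_in(): hands the job in, once; it reports no verdict.
The state is a dict: "time": time; "joint_pos": joint angles; "qd": joint speeds; "joint_efforts": joint torques, N m; "tool_pos": TCP position; "tcp_rot": TCP orientation; "ft_force": force on the tool from outside, world axes, zero at the start; "wrist_torque": the same for the moment, N m; "finger_gap": finger opening in mm.
Only numpy, scipy, OpenCV 4.12 (cv2) and the standard library are available. Lean on these libraries where they do the work, as an engineer would, in place of code of your own. Each camera call takes 0.05 s, during which the arm holds its last target.

TASK

The red-banded battery pack on the bench scale has been weighed: put it on charge. The twin charger already has a blue-banded pack in one of its two bays, so lower the red one (do not drop it) upright and fully home into whichever bay is free, and leave the blue one where it is.

Things in the scene. Friction and masses are not known exactly. Their poses are not given: they have to be found in the camera images.
- pack: the pack to charge: black tool battery, red bands, up to 0.65 kg. Body 100 mm long (own x), 52 wide (own y), 62 high; on top a rail 70 x 34, 8 high. Origin at its centre, 35 mm above its underside, 27 below the body's top; z up. Either end may lead. Starts upright on a scale's 260 x 260 mm platform, 80 mm above the bench. A like pack with yellow bands on the bench is not wanted.
- seated: the pack already on charge: same shape and size, blue bands, origin at its centre. It stands in the left or the right bay of the charger (differs from start to start).
- charger: fixed twin charger. Origin at bench level midway between the bays, z up, x from bays to lamp housing. Bay centres at x 0, y +65 and -65 mm: open pockets 120 (x) by 74 mm (y), floor 20 mm, wall tops 32 mm above the bench. A pack stands lengthwise along x, its centre 55 mm up. Housing at x 73 to 119 mm, 55 mm high; its lamps: green by the free bay, red by the other.
Things that resemble listed ones, but are neither listed nor needed, are in the scene too. Leave any pink or turquoise look-alike of the pack alone.

How it is judged:
By the outcome, as a careful person would: the job done as asked, in the order asked, and still so for the second after the job is handed in, with the robot touching nothing.
It also fails if it takes over 40 s, if anything falls off the work surface, if the arm or the gripper's body presses on something with over 40 N, if the wrist force passes 120 N, or if a joint passes its speed limit or range.

## Working session

There is one attempt and no reset: what is moved stays moved. The work goes in short steps, Python scripts to look and compute and a tool call to move; the robot and the scene stay as the last step left them, time stands still between calls to the robot, and variables do not carry over. Pictures are saved under pics/ and viewed, and the job is handed in when it is done.

Besides the shell and the picture viewer there is one more tool, called after ">>>" as name(argument=value, ...), one argument or row to a line, values as JSON. jog_arm: Moves the arm, as the interface text tells. Its arguments: {"type":"object","properties":{"offset":{"type":"array","items":{"type":"array","items":{"type":"number"}}},"delta_rot":{"type":"array","items":{"type":"array","items":{"type":"number"}}},"jaw":{"type":"array","items":{"type":"number"}},"newtons":{"type":"number"}},"required":["offset","delta_rot","jaw"]}

```bash
ls; mkdir -p pics
cat > h.py <<'E'
import numpy as np, cv2
from bench import monitor, cams, r
def snap(n,tag):
    m=cams.camera_model(n); p,d=cams.snapshot(n); cv2.imwrite(f'pics/{tag}.png',p[:,:,::-1]); np.savez(f'pics/{tag}.npz',p=p,d=d,K=m['K'],T=m['camera_from_world'])
    return p,d,m
def world(d,K,T):
    v,u=np.mgrid[:d.shape[0],:d.shape[1]]
    c=np.stack([(u-K[0,2])/K[0,0]*d,(v-K[1,2])/K[1,1]*d,d],-1)
    return (c-T[:3,3])@T[:3,:3]
E
python3 - <<'E'
from h import *
for n in('top','side'): snap(n,n+'0')
print(monitor.sense())
E
```

```text
pics
{'time': 0.1, 'joint_pos': array([ 7.03943766e+01,  7.51104732e+00,  8.53240105e+01, -1.49723417e-03,
        8.72625729e+01, -4.89431058e+00]), 'qd': array([ 0.01026993, -0.01140405, -0.05784616,  0.00949667,  0.00357676,
       -0.14789271]), 'joint_efforts': array([ 1.18541120e-03, -5.70951641e+01, -5.01941657e+01, -2.01468674e-04,
        8.32354854e-03,  4.25834958e-05]), 'tool_pos': array([152.17842162, 579.7907632 , 193.73731558]), 'tcp_rot': array([-1.79993160e+02,  9.74023174e-02,  7.52887658e+01]), 'ft_force': array([ 0.74563594, -0.10766306, -0.17068997]), 'wrist_torque': array([ 0.01669333, -0.09701665, -0.00715756]), 'finger_gap': 85.42934304658814}
```

View pics/top0.png

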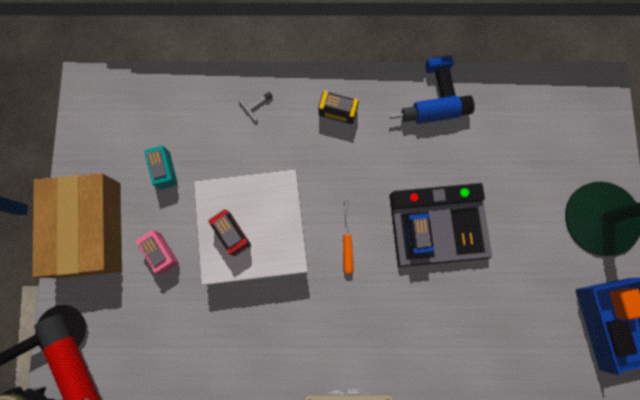

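View pics/side0.png

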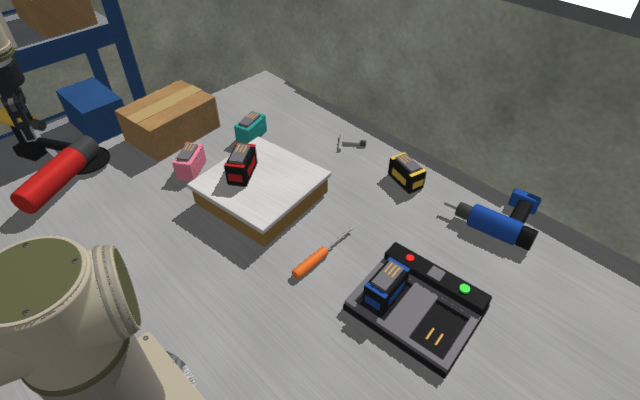

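Top view: the red-banded pack is on the white scale platform at (229,231). The yellow pack is at (338,107), the turquoise look-alike at (159,167), the pink one at (157,252), and the blue pack is in the charger at (420,233). The free bay is at (467,232), next to the green lamp at (464,193). Only (229,231) is black with red bands and on the scale. I'll confirm it in a crop and measure.

Run:
```python
from h import *
a=np.load('pics/top0.npz');p,d,K,T=a['p'],a['d'],a['K'],a['T']
W=world(d,K,T); np.set_printoptions(precision=1,suppress=True)
print(K,T)
c=np.hstack([cv2.resize(p[190:275,195:295],(400,340),interpolation=cv2.INTER_CUBIC),cv2.resize(p[180:270,385:495],(400,340),interpolation=cv2.INTER_CUBIC)])
cv2.imwrite('pics/crop0.png',c[:,:,::-1])
def rect(m):
    q=W[m&(d>0)]; r_=cv2.minAreaRect(q[:,:2].astype(np.float32)); return len(q),r_,q[:,2].mean(),np.median(q,0)
z=W[...,2]
v,u=np.mgrid[:400,:640]
box=lambda u0,u1,v0,v1:(u>=u0)&(u<u1)&(v>=v0)&(v<v1)
print('pts',W[231,229],W[250,270],W[232,467],W[233,420],W[107,338],W[195,440],W[193,464],W[197,414])
m=box(200,260,200,262)
print('body>130',rect(m&(z>130)&(z<160)));print('rail',rect(m&(z>146)))
m=box(195,305,170,283);print('plat',rect(m&(abs(z-80)<8)))
m=box(380,500,175,275);print('seated',rect(box(400,440,200,262)&(z>70)));print('chgr',rect(m&(z>24)))
print('housing',rect(m&(z>45)&(z<65)&(v<208)))
print('pocket',rect(box(445,490,200,262)&(z<25.5)&(z>14)))
hsv=cv2.cvtColor(p,cv2.COLOR_RGB2HSV)
for n,lo,hi in(('g',50,70),('r',0,6)):
  mm=m&(hsv[...,0]>=lo)&(hsv[...,0]<=hi)&(hsv[...,1]>200)&(hsv[...,2]>120);print(n,mm.sum(),np.median(W[mm],0))
```

```text
[[473.4   0.  318.4]
 [  0.  473.4 199.7]
 [  0.    0.    1. ]] [[  -0.    -1.    -0.    73. ]
 [  -1.     0.    -0.2  588.6]
 [   0.2   -0.    -1.  1154.4]
 [   0.     0.     0.     1. ]]
pts [496.9 281.  148.1] [458.5 191.9  78.6] [ 510.2 -313.7   17.6] [ 499.1 -175.7   89.8] [833.   21.7  70.2] [ 601.8 -239.6   50.3] [ 605.4 -299.    58.6] [ 596.4 -172.3   51.5]
body>130 (943, ((498.1177673339844, 286.67327880859375), (101.04576873779297, 52.296669006347656), 34.4220085144043), np.float64(144.70821096700448), array([496.7, 283.9, 144.4]))
rail (432, ((500.0855712890625, 288.7678527832031), (83.83911895751953, 42.562923431396484), 42.34933853149414), np.float64(149.43216793922704), array([499.1, 286.8, 149.4]))
plat (9729, ((519.7040405273438, 244.28390502929688), (260.79931640625, 260.34820556640625), 6.934200286865234), np.float64(79.29952700209685), array([520.3, 231.6,  79.3]))
seated (859, ((501.4981689453125, -180.83750915527344), (99.82931518554688, 52.86735916137695), 5.441427230834961), np.float64(84.62581509423367), array([ 499.5, -177.6,   84.6]))
chgr (5305, ((531.035400390625, -243.80484008789062), (192.1600799560547, 239.91375732421875), 5.712518215179443), np.float64(45.76350448175993), array([ 539.1, -226. ,   36.5]))
housing (1516, ((602.85400390625, -235.65838623046875), (46.70459747314453, 235.53164672851562), 5.444583415985107), np.float64(49.537256020803184), array([ 602.1, -235.6,   49.4]))
pocket (1345, ((511.9027099609375, -308.4972839355469), (153.21685791015625, 113.50471496582031), 0.41818979382514954), np.float64(19.429531895432778), array([ 510.4, -313.2,   19.4]))
g 64 [ 608.8 -300.8   54.1]
r 42 [ 596.4 -171.9   51.7]
```

View pics/crop0.png

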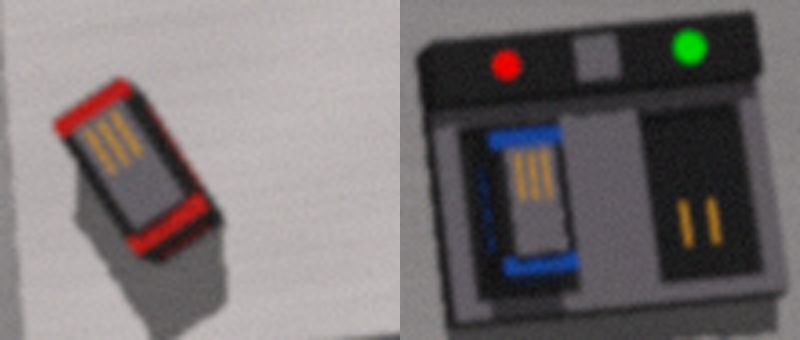

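The crop confirms it: black pack with red bands on the scale, and the right-hand bay is free with the green lamp. Before crossing, I'll check how high the obstacles are.

```bash
cat >> h.py <<'E'
def rel(tx,ty,tz,tyaw):
    s=monitor.sense(); p=s['tool_pos'];y=np.radians(s['tcp_rot'][2]); d=np.array([tx,ty,tz])-p
    c,k=np.cos(y),np.sin(y)
    dy=(tyaw-s['tcp_rot'][2]+180)%360-180
    print('t',round(s['time'],2),'pos',p.round(1),'rot',s['tcp_rot'].round(2),'F',s['ft_force'].round(1),'gap',round(s['finger_gap'],1),'j6',s['joint_pos'][5].round(1))
    print('tool shift at present yaw',(c*d[0]+k*d[1]).round(1),(k*d[0]-c*d[1]).round(1),(-d[2]).round(1),'rz',-round(dy,2), 'at target yaw', [round(float(v),1) for v in (np.cos(np.radians(tyaw))*d[0]+np.sin(np.radians(tyaw))*d[1], np.sin(np.radians(tyaw))*d[0]-np.cos(np.radians(tyaw))*d[1])])
E
python3 - <<'E'
from h import *
a=np.load('pics/top0.npz');W=world(a['d'],a['K'],a['T'])
for n,(u0,u1,v0,v1) in dict(box=(30,125,170,280),pink=(137,180,230,275),ext=(20,100,290,400)).items():
    q=W[v0:v1,u0:u1].reshape(-1,3);q=q[q[:,2]>25];print(n,q.min(0).round(),q.max(0).round())
rel(498,286.5,230,124.4)
E
```

```text
box [363.  73.  25.] [ 647.  776. 1244.]
pink [363.  73.  26.] [ 511.  527. 1244.]
ext [106.  73.  25.] [ 363.  793. 1244.]
t 0.1 pos [152.2 579.8 193.7] rot [-1.7999e+02  1.0000e-01  7.5290e+01] F [ 0.7 -0.1 -0.2] gap 85.4 j6 -4.9
tool shift at present yaw -195.9 409.0 -36.3 rz -49.11 at target yaw [-437.4, 119.6]
```

>>> jog_arm(
  offset=[
    [0,0,-10],
    [0,0,-10],
    [0,0,-10],
    [0,0,-10],
    [0,0,-10],
    [0,0,-10],
    [-36,10,0],
    [-36,10,0],
    [-36,10,0],
    [-36,10,0],
    [-36,10,0],
    [-36,10,0],
    [-36,10,0],
    [-36,10,0],
    [-36,10,0],
    [-36,10,0],
    [-36,10,0],
    [-36,10,0],
  ],
  delta_rot=[
    [0,0,-8.2],
    [0,0,-8.2],
    [0,0,-8.2],
    [0,0,-8.2],
    [0,0,-8.2],
    [0,0,-8.1],
    [0,0,0],
    [0,0,0],
    [0,0,0],
    [0,0,0],
    [0,0,0],
    [0,0,0],
    [0,0,0],
    [0,0,0],
    [0,0,0],
    [0,0,0],
    [0,0,0],
    [0,0,0],
  ],
  jaw=[100,100,100,100,100,100,100,100,100,100,100,100,100,100,100,100,100,100],
)

```text
time: 1.9
tool_pos: [511.8, 292.5, 246.3]
tcp_rot: [-179.0, 0.3, 127.0]
ft_force: [0.6, 0.9, 0.6]
finger_gap: 85.4
```

Run:
```python
from h import *
rel(498,286.5,200,124.4)
```

```text
t 1.9 pos [511.8 292.5 246.3] rot [-178.98    0.33  127.02] F [0.6 0.9 0.6] gap 85.4 j6 -101.9
tool shift at present yaw 3.5 -14.6 46.3 rz 2.62 at target yaw [2.9, -14.7]
```

>>> jog_arm(
  offset=[
    [3,-14,20],
    [0,0,20],
    [0,0,0],
    [0,0,0],
  ],
  delta_rot=[
    [0,0,2.5],
    [0,0,0],
    [0,0,0],
    [0,0,0],
  ],
  jaw=[100,100,100,100],
)

```text
time: 2.3
tool_pos: [501.7, 280.3, 203.5]
tcp_rot: [-178.8, 0.4, 124.0]
ft_force: [0.4, -0.3, 0.4]
finger_gap: 85.2
```

Run:
```python
from h import *
rel(498,286.5,200,124.4); snap('wrist','w1'); snap('side','s1'); rel(498,286.5,200,124.4)
```

```text
t 2.3 pos [501.7 280.3 203.5] rot [-178.8     0.43  123.98] F [ 0.4 -0.3  0.4] gap 85.2 j6 -99.5
tool shift at present yaw 7.2 0.4 3.5 rz -0.42 at target yaw [7.2, 0.4]
t 2.4 pos [501.8 280.7 203.9] rot [-178.83    0.44  124.02] F [ 0.2  0.1 -0. ] gap 85.4 j6 -99.5
tool shift at present yaw 6.9 0.1 3.9 rz -0.38 at target yaw [6.9, 0.2]
```

View pics/w1.png

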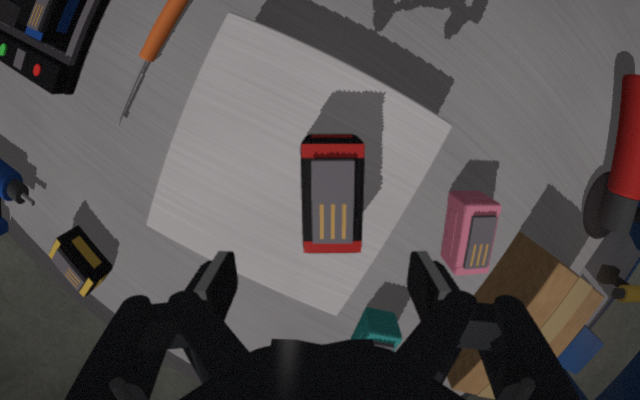

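The wrist view shows the red pack between (301,135) and (365,253), with the pads at about u=222 and 425. I'll check my estimate by projecting the body's top corners.

Run:
```python
from h import *
from scipy.optimize import least_squares
a=np.load('pics/w1.npz');K,T,p=a['K'],a['T'],a['p']
def proj(X):
    c=X@T[:3,:3].T+T[:3,3]; th=np.arctan2(np.hypot(c[:,0],c[:,1]),c[:,2]); k=th/np.hypot(c[:,0],c[:,1])
    return np.c_[K[0,0]*k*c[:,0]+K[0,2],K[1,1]*k*c[:,1]+K[1,2]]
def corners(x,y,w,z=142.,hx=50,hy=26):
    w=np.radians(w);R=np.array([[np.cos(w),-np.sin(w)],[np.sin(w),np.cos(w)]])
    q=np.array([[hx,hy],[hx,-hy],[-hx,-hy],[-hx,hy]])@R.T+[x,y]; return np.c_[q,np.full(4,z)]
print(proj(corners(498,286.5,34.4)).round(1))
c=cv2.resize(p[120:270,270:400],None,fx=4,fy=4)
for q in proj(corners(498,286.5,34.4)): cv2.circle(c,tuple(int(v) for v in (q-[270,120])*4),4,(0,255,0),1)
for q in proj(corners(498,286.5,34.4,150,35,17)): cv2.circle(c,tuple(int(v) for v in (q-[270,120])*4),4,(0,255,255),1)
cv2.imwrite('pics/c1.png',c[:,:,::-1])
```

```text
[[360.  254.6]
 [300.8 255. ]
 [297.4 139.7]
 [363.6 139.5]]
```

View pics/c1.png

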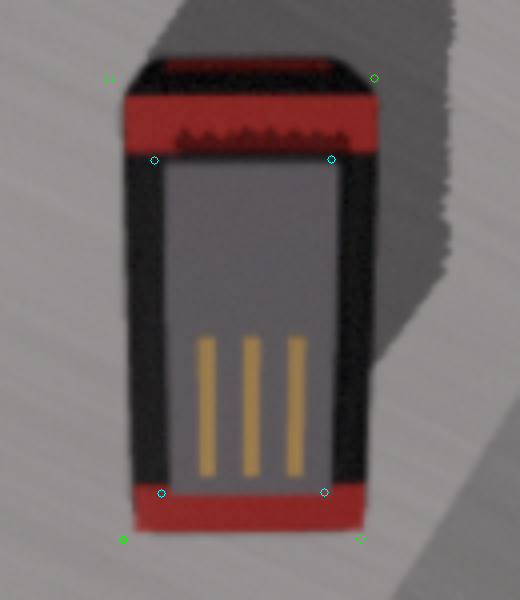

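```bash
cat >> h.py <<'E'
def rv(yaw):
    from scipy.spatial.transform import Rotation as R
    a=R.from_euler('xyz',monitor.sense()['tcp_rot'],degrees=True);b=R.from_euler('xyz',[180,0,yaw],degrees=True)
    print('rotvec',(a.inv()*b).as_rotvec(degrees=True).round(2))
E
python3 - <<'E'
from h import *
rel(497,288,100,124.4);rv(124.4)
E
```

```text
t 2.4 pos [501.8 280.7 203.9] rot [-178.83    0.44  124.02] F [ 0.2  0.1 -0. ] gap 85.4 j6 -99.5
tool shift at present yaw 8.8 0.1 103.9 rz -0.38 at target yaw [8.8, 0.2]
rotvec [-1.17  0.43 -0.39]
```

>>> jog_arm(
  offset=[
    [8.5,0,0],
    [0,0,0],
    [0,0,0],
    [0,0,20],
    [0,0,20],
  ],
  delta_rot=[
    [-1.2,0.4,-0.4],
    [0,0,0],
    [0,0,0],
    [0,0,0],
    [0,0,0],
  ],
  jaw=[100,100,100,100,100],
)

```text
time: 2.9
tool_pos: [500.0, 292.0, 171.0]
tcp_rot: [179.1, 0.1, 124.6]
ft_force: [0.3, 0.4, 0.3]
finger_gap: 85.4
```

Run:
```python
from h import *
rel(497,288,100,124.4);rv(124.4)
```

```text
t 2.9 pos [500. 292. 171.] rot [1.7912e+02 1.0000e-01 1.2462e+02] F [0.3 0.4 0.3] gap 85.4 j6 -99.5
tool shift at present yaw -1.6 -4.7 71.0 rz 0.22 at target yaw [-1.6, -4.7]
rotvec [0.88 0.09 0.23]
```

>>> jog_arm(
  offset=[
    [-1.5,-4,0],
    [0,0,0],
    [0,0,0],
    [0,0,0],
  ],
  delta_rot=[
    [0.8,0,0.2],
    [0,0,0],
    [0,0,0],
    [0,0,0],
  ],
  jaw=[100,100,100,100],
)

```text
time: 3.3
tool_pos: [496.7, 288.3, 171.4]
tcp_rot: [-179.9, 0.1, 124.4]
ft_force: [0.3, 0.1, -0.3]
finger_gap: 85.5
```

Run:
```python
from h import *
rel(497,288,100,124.4);rv(124.4)
```

```text
t 3.3 pos [496.7 288.3 171.4] rot [-1.7994e+02  9.0000e-02  1.2445e+02] F [ 0.3  0.1 -0.3] gap 85.5 j6 -99.4
tool shift at present yaw -0.4 0.1 71.4 rz 0.05 at target yaw [-0.4, 0.1]
rotvec [-0.06  0.09  0.04]
```

Aligned. Going straight down.

>>> jog_arm(
  offset=[
    [0,0,12],
    [0,0,12],
    [0,0,12],
    [0,0,12],
    [0,0,12],
    [0,0,8],
    [0,0,0],
    [0,0,0],
    [0,0,0],
  ],
  delta_rot=[
    [0,0,0],
    [0,0,0],
    [0,0,0],
    [0,0,0],
    [0,0,0],
    [0,0,0],
    [0,0,0],
    [0,0,0],
    [0,0,0],
  ],
  jaw=[100,100,100,100,100,100,100,100,100],
)

```text
time: 4.2
tool_pos: [496.4, 287.9, 97.0]
tcp_rot: [-179.9, 0.1, 124.4]
ft_force: [-0.5, 0.4, 0.1]
finger_gap: 85.3
```

Run:
```python
from h import *
rel(497,288,100,124.4);rv(124.4);snap('wrist','w2')
```

```text
t 4.2 pos [496.4 287.9  97. ] rot [-1.7989e+02  8.0000e-02  1.2444e+02] F [-0.5  0.4  0.1] gap 85.3 j6 -99.4
tool shift at present yaw -0.3 0.6 -3.0 rz 0.04 at target yaw [-0.3, 0.6]
rotvec [-0.11  0.08  0.04]
```

View pics/w2.png

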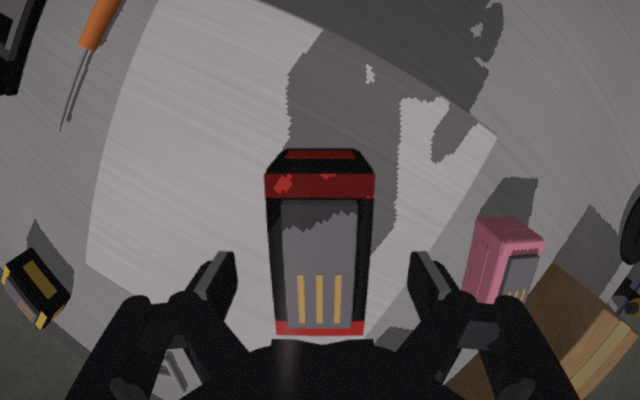

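The pack is centred between the pads. I'll raise 3 mm and grip.

>>> jog_arm(
  offset=[
    [0,0,-3],
    [0,0,0],
    [0,0,0],
    [0,0,0],
    [0,0,0],
    [0,0,0],
    [0,0,0],
    [0,0,0],
    [0,0,0],
    [0,0,0],
  ],
  delta_rot=[
    [0,0,0],
    [0,0,0],
    [0,0,0],
    [0,0,0],
    [0,0,0],
    [0,0,0],
    [0,0,0],
    [0,0,0],
    [0,0,0],
    [0,0,0],
  ],
  jaw=[100,20,20,20,20,20,20,20,20,20],
  newtons=60,
)

```text
time: 5.25
tool_pos: [499.9, 288.7, 105.3]
tcp_rot: [179.7, 0.2, 124.4]
ft_force: [0.2, -1.1, 0.5]
finger_gap: 31.9
```

Run:
```python
from h import *
rel(497,288,100,124.4);rv(124.4)
```

```text
t 5.25 pos [499.9 288.7 105.3] rot [179.65   0.22 124.42] F [ 0.2 -1.1  0.5] gap 31.9 j6 -99.4
tool shift at present yaw 1.0 -2.8 5.3 rz 0.02 at target yaw [1.0, -2.8]
rotvec [0.35 0.22 0.02]
```

The gap of 31.9 mm is less than the 52 mm body, so I'll look before lifting.

Run:
```python
from h import *
p,d,m=snap('wrist','w3');q,d,m=snap('side','s3')
cv2.imwrite('pics/s3c.png',cv2.resize(q[80:260,130:370],(720,540),interpolation=cv2.INTER_CUBIC)[:,:,::-1])
rel(497,288,100,124.4)
```

```text
t 5.35 pos [499.9 288.7 105.3] rot [179.65   0.22 124.42] F [0.6 0.5 0.5] gap 31.7 j6 -99.4
tool shift at present yaw 1.0 -2.8 5.3 rz 0.02 at target yaw [1.0, -2.8]
```

View pics/w3.png

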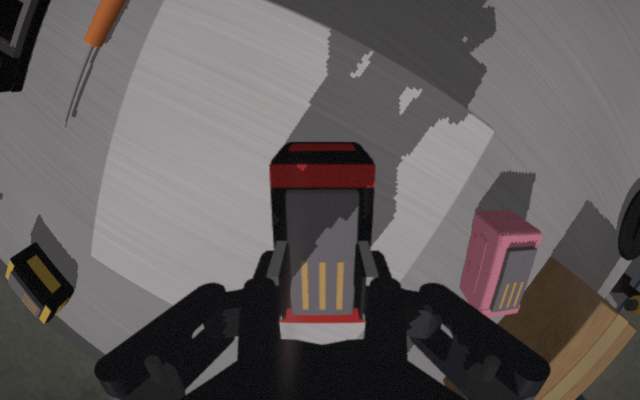

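View pics/s3c.png

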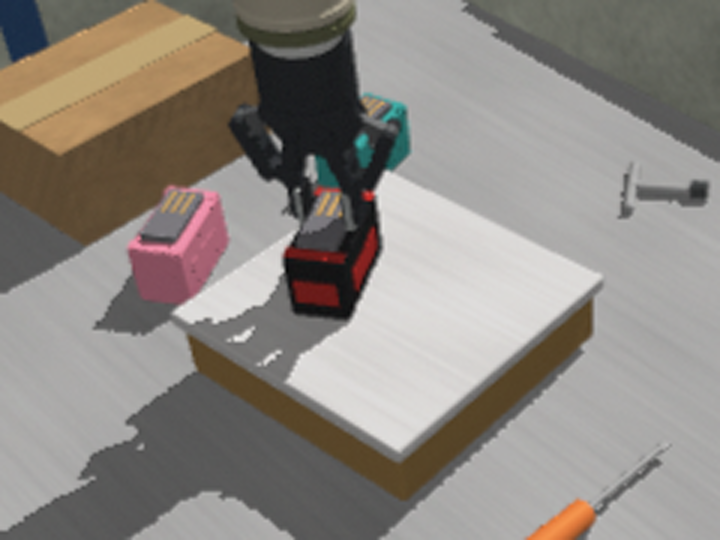

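```bash
cat >> h.py <<'E'
def worldf(d,K,T):
    v,u=np.mgrid[:d.shape[0],:d.shape[1]]
    x=(u-K[0,2])/K[0,0];y=(v-K[1,2])/K[1,1];th=np.hypot(x,y);k=np.where(th>0,np.tan(th)/np.maximum(th,1e-9),1)
    c=np.stack([x*k*d,y*k*d,d],-1); return (c-T[:3,3])@T[:3,:3]
E
python3 - <<'E'
from h import *
np.set_printoptions(precision=1,suppress=True)
for t,pts in (('w1',[(330,190),(333,150),(250,150),(470,200),(230,260)]),('w2',[(320,220),(320,185),(200,200),(490,230),(228,270),(418,270)]),('w3',[(322,230),(322,175),(200,200),(500,230),(284,255),(284,270),(361,255),(365,270),(275,265)])):
    a=np.load(f'pics/{t}.npz');W=worldf(a['d'],a['K'],a['T'])
    for u,v in pts: print(t,(u,v),a['d'][v,u],W[v,u])
a=np.load('pics/s3.npz');W=world(a['d'],a['K'],a['T'])
s=np.array([(u,v) for v in range(135,175,3) for u in range(222,262,4)])
for v in range(132,172,4): print(v,[tuple(W[v,u].round().astype(int)) for u in range(224,260,5)])
E
python3 - <<'E'
import cv2
p=cv2.imread('pics/s3.png');cv2.imwrite('pics/s3d.png',cv2.resize(p[120:195,205:275],None,fx=8,fy=8,interpolation=cv2.INTER_CUBIC))
E
```

```text
w1 (330, 190) 241.82233 [489.  279.5 151.2]
w1 (333, 150) 240.97108 [462.5 264.5 143.1]
w1 (250, 150) 303.08606 [514.4 201.3  81.2]
w1 (470, 200) 349.19138 [424.4 445.7  49.5]
w1 (230, 260) 136.71518 [518.5 241.6 262.1]
w2 (320, 220) 135.74467 [474.1 272.4 150.3]
w2 (320, 185) 138.7663 [462.7 264.5 142.7]
w2 (200, 200) 206.85925 [533.7 210.   80.2]
w2 (490, 230) 262.76086 [432.  437.3  35.4]
w2 (228, 270) 132.9277 [514.8 249.9 159.9]
w2 (418, 270) 130.63821 [465.7 319.5 161.8]
w3 (322, 230) 146.61647 [483.8 278.6 149.8]
w3 (322, 175) 145.26039 [463.1 264.4 143. ]
w3 (200, 200) 215.66695 [541.7 209.3  80.3]
w3 (500, 230) 249.1852 [429.9 437.8  56. ]
w3 (284, 255) 136.7117 [499.  268.4 162.4]
w3 (284, 270) 128.21251 [500.2 270.4 172. ]
w3 (361, 255) 136.8877 [479.6 297.  162.2]
w3 (365, 270) 124.27776 [479.3 297.1 175.4]
w3 (275, 265) 128.54059 [500.8 266.2 171.1]
132 [(np.int64(474), np.int64(296), np.int64(217)), (np.int64(482), np.int64(288), np.int64(217)), (np.int64(659), np.int64(547), np.int64(1)), (np.int64(495), np.int64(267), np.int64(220)), (np.int64(511), np.int64(270), np.
[... 2856 characters left out ...]
nt64(457), np.int64(272), np.int64(144)), (np.int64(467), np.int64(265), np.int64(143)), (np.int64(474), np.int64(255), np.int64(144)), (np.int64(484), np.int64(248), np.int64(142)), (np.int64(503), np.int64(256), np.int64(127)), (np.int64(530), np.int64(273), np.int64(101)), (np.int64(556), np.int64(288), np.int64(78))]
168 [(np.int64(481), np.int64(339), np.int64(79)), (np.int64(453), np.int64(268), np.int64(136)), (np.int64(461), np.int64(258), np.int64(138)), (np.int64(467), np.int64(247), np.int64(140)), (np.int64(475), np.int64(238), np.int64(140)), (np.int64(499), np.int64(252), np.int64(119)), (np.int64(528), np.int64(273), np.int64(89)), (np.int64(543), np.int64(272), np.int64(81))]
```

View pics/s3d.png

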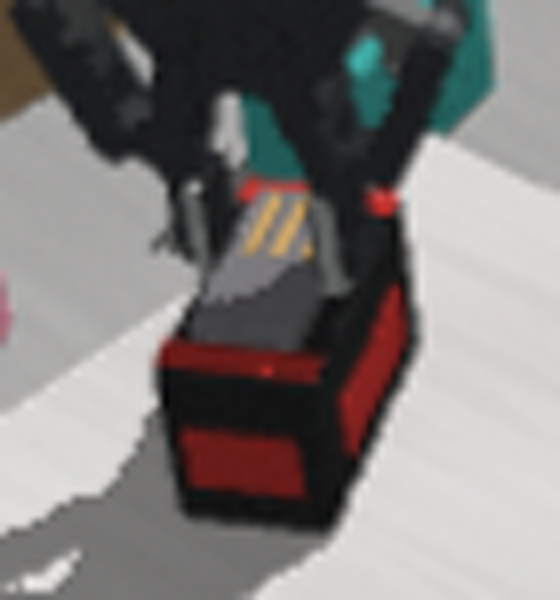

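Run:
```python
from h import *
from scipy.spatial.transform import Rotation as R
np.set_printoptions(precision=1,suppress=True)
for t,tp,rot in (('w1',[501.7,280.3,203.5],[-178.8,.43,123.98]),('w2',[496.4,287.9,97],[-179.89,.08,124.44]),('w3',[499.9,288.7,105.3],[179.65,.22,124.42])):
    a=np.load(f'pics/{t}.npz');W=worldf(a['d'],a['K'],a['T'])
    L=(W-np.array(tp))@R.from_euler('xyz',rot,degrees=True).as_matrix()
    T=a['T'];cp=-T[:3,:3].T@T[:3,3];print(t,'cam in tool',(cp-np.array(tp))@R.from_euler('xyz',rot,degrees=True).as_matrix(), 'axis',T[2,:3]@R.from_euler('xyz',rot,degrees=True).as_matrix())
    for v in range(236,300,6):
        us=range(205,242,6) if t!='w3' else range(262,292,5)
        print(v,[tuple(int(q) for q in L[v,u]) for u in us])
```

```text
w1 cam in tool [   0.6  -78.2 -179.5] axis [-0.   0.3  1. ]
236 [(-131, 64, 123), (-124, 64, 122), (-116, 63, 121), (-109, 63, 121), (-102, 63, 122), (-95, 63, 121), (-88, 63, 122)]
242 [(-132, 71, 121), (-125, 72, 123), (-117, 70, 121), (-110, 71, 122), (-103, 71, 122), (-96, 70, 122), (-89, 70, 122)]
248 [(-133, 79, 122), (-126, 79, 122), (-118, 78, 120), (-111, 78, 122), (-104, 78, 122), (-97, 78, 122), (-89, 78, 122)]
254 [(-134, 87, 121), (-127, 87, 122), (-47, -11, -58), (-45, -11, -57), (-42, -11, -57), (-97, 85, 122), (-90, 85, 121)]
260 [(-172, 141, 201), (-162, 140, 201), (-46, -11, -63), (-43, -12, -63), (-41, -9, -59), (-98, 93, 122), (-91, 93, 121)]
266 [(-53, -7, -62), (-47, -11, -67), (-44, -11, -68), (-41, -11, -68), (-42, -6, -59), (-42, -1, -51), (-91, 100, 120)]
272 [(-48, -11, -74), (-45, -11, -73), (-43, -11, -73), (-41, -9, -69), (-42, -3, -60), (-41, 0, -53), (-93, 108, 121)]
278 [(-47, -11, -77), (-44, -11, -78), (-41, -11, -77), (-42, -5, -69), (-42, -2, -62), (-42, 4, -53), (-118, 168, 199)]
284 [(-45, -11, -82), (-42, -11, -82), (-42, -8, -77), (-42, -4, -7
[... 2105 characters left out ...]
 -7, -54), (-21, -11, -61), (-19, -11, -61), (-16, -11, -61), (-15, -9, -58)]
266 [(-26, -8, -60), (-24, -7, -59), (-20, -11, -66), (-18, -10, -65), (-16, -11, -66), (-15, -7, -59)]
272 [(-25, -8, -66), (-23, -7, -65), (-20, -11, -70), (-17, -11, -70), (-15, -11, -70), (-15, -3, -58)]
278 [(-22, -12, -77), (-20, -12, -77), (-19, -11, -75), (-17, -11, -75), (-15, -10, -75), (-15, -1, -60)]
284 [(-21, -13, -83), (-20, -12, -81), (-18, -12, -81), (-17, -7, -75), (-15, -8, -75), (-15, 0, -61)]
290 [(-21, -12, -86), (-19, -12, -86), (-17, -12, -85), (-17, -7, -78), (-15, -5, -75), (-15, 3, -62)]
296 [(-20, -13, -90), (-18, -12, -89), (-17, -12, -89), (-16, -6, -81), (-15, -1, -74), (-15, 6, -62)]
```

The depth data shows the open fingertips about 50 mm behind the reported TCP, and 36 mm behind it at a 32 mm gap. The expected values were about 13 and 4 mm, so the reported tool z runs about 37 mm too far forward. The pads therefore closed on the rail at z≈142, not on the body. The wrist depth does see the platform at 80 and the rail at 150, and the side camera shows the pads at the same height. I'll use the measured offset from here: open, re-measure, then go deeper.

>>> jog_arm(
  offset=[
    [0,0,0],
    [0,0,0],
    [0,0,0],
    [0,0,0],
    [0,0,0],
    [0,0,0],
    [0,0,0],
  ],
  delta_rot=[
    [0,0,0],
    [0,0,0],
    [0,0,0],
    [0,0,0],
    [0,0,0],
    [0,0,0],
    [0,0,0],
  ],
  jaw=[100,100,100,100,100,100,100],
)

```text
time: 6.05
tool_pos: [499.2, 288.8, 104.8]
tcp_rot: [179.7, 0.2, 124.4]
ft_force: [-0.7, 0.0, -0.4]
finger_gap: 85.2
```

Run:
```python
from h import *
from scipy.spatial.transform import Rotation as R
rel(497,288,60,124.4);rv(124.4)
s=monitor.sense();p,d,m=snap('wrist','w4')
W=worldf(d,m['K'],m['camera_from_world']);z=W[...,2]
v,u=np.mgrid[:400,:640]
A=R.from_euler('xyz',s['tcp_rot'],degrees=True).as_matrix()
box=(u>240)&(u<400)&(v>120)&(v<345)
for n,mm in (('rail',box&(z>147)&(z<153)),('body',box&(z>135)&(z<153))):
    q=W[mm]; r_=cv2.minAreaRect(q[:,:2].astype(np.float32)); print(n,len(q),r_,q[:,2].mean())
```

```text
t 6.05 pos [499.2 288.8 104.8] rot [179.71   0.19 124.44] F [-0.7  0.  -0.4] gap 85.2 j6 -99.4
tool shift at present yaw 0.6 -2.3 44.8 rz 0.04 at target yaw [0.6, -2.3]
rotvec [0.29 0.19 0.04]
rail 8367 ((497.6876220703125, 287.5657043457031), (70.70484924316406, 34.6086540222168), 34.5708122253418) 150.40577941640143
body 16218 ((496.96136474609375, 287.0732421875), (98.8235092163086, 52.5227165222168), 34.68552780151367) 146.385698286946
```

View pics/w4.png

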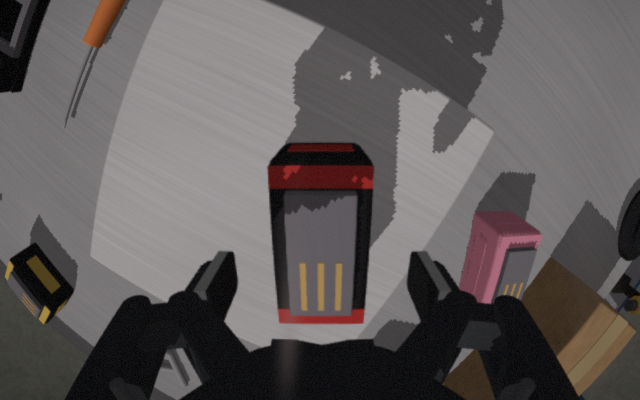

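The wrist view shows the pack undisturbed at (497.5, 287.4), yaw 34.6°, upright. Descending to reported z≈60.

>>> jog_arm(
  offset=[
    [0,-2,0],
    [0,0,8],
    [0,0,8],
    [0,0,8],
    [0,0,8],
    [0,0,8],
    [0,0,0],
    [0,0,0],
  ],
  delta_rot=[
    [0.3,0.2,-0.1],
    [0,0,0],
    [0,0,0],
    [0,0,0],
    [0,0,0],
    [0,0,0],
    [0,0,0],
    [0,0,0],
  ],
  jaw=[100,100,100,100,100,100,100,100],
)

```text
time: 6.9
tool_pos: [496.3, 287.1, 59.5]
tcp_rot: [-179.8, -0.1, 124.5]
ft_force: [-0.4, -0.3, 0.5]
finger_gap: 85.2
```

Run:
```python
from h import *
rel(497.5,287.4,60,124.6);rv(124.6)
```

```text
t 6.9 pos [496.3 287.1  59.5] rot [-1.7982e+02 -5.0000e-02  1.2455e+02] F [-0.4 -0.3  0.5] gap 85.2 j6 -99.6
tool shift at present yaw -0.4 1.2 -0.5 rz -0.05 at target yaw [-0.4, 1.2]
rotvec [-0.18 -0.05 -0.05]
```

Positioned with no contact. Gripping now.

>>> jog_arm(
  offset=[
    [0,0,0],
    [0,0,0],
    [0,0,0],
    [0,0,0],
    [0,0,0],
    [0,0,0],
    [0,0,0],
  ],
  delta_rot=[
    [0,0,0],
    [0,0,0],
    [0,0,0],
    [0,0,0],
    [0,0,0],
    [0,0,0],
    [0,0,0],
  ],
  jaw=[40,40,40,40,40,40,40],
  newtons=60,
)

```text
time: 7.6
tool_pos: [496.9, 287.2, 60.3]
tcp_rot: [-179.9, -0.0, 124.5]
ft_force: [0.4, 0.3, -1.6]
finger_gap: 51.5
```

Run:
```python
from h import *
rel(497.5,287.4,60,124.6);rv(124.6)
```

```text
t 7.6 pos [496.9 287.2  60.3] rot [-1.7988e+02 -3.0000e-02  1.2455e+02] F [ 0.4  0.3 -1.6] gap 51.5 j6 -99.6
tool shift at present yaw -0.2 0.6 0.3 rz -0.05 at target yaw [-0.2, 0.6]
rotvec [-0.12 -0.03 -0.05]
```

The gap reads 51.5 mm, so the pads are on the body. Lifting.

>>> jog_arm(
  offset=[
    [0,0,-5],
    [0,0,-10],
    [0,0,-15],
    [0,0,-20],
    [0,0,-20],
    [0,0,-10],
    [0,0,0],
    [0,0,0],
  ],
  delta_rot=[
    [0,0,0],
    [0,0,0],
    [0,0,0],
    [0,0,0],
    [0,0,0],
    [0,0,0],
    [0,0,0],
    [0,0,0],
  ],
  jaw=[40,40,40,40,40,40,40,40],
)

```text
time: 8.4
tool_pos: [495.4, 286.7, 145.6]
tcp_rot: [-179.7, -0.1, 124.6]
ft_force: [0.3, -0.1, -5.5]
finger_gap: 51.4
```

Run:
```python
from h import *
rel(513.9,-310.1,150,95.5);rv(124.6)
p,d,m=snap('wrist','w5')
```

```text
t 8.4 pos [495.4 286.7 145.6] rot [-1.7970e+02 -8.0000e-02  1.2455e+02] F [ 0.3 -0.1 -5.5] gap 51.4 j6 -99.6
tool shift at present yaw -502.0 -323.2 -4.4 rz 29.05 at target yaw [-595.8, -38.7]
rotvec [-0.3  -0.08 -0.05]
```

View pics/w5.png

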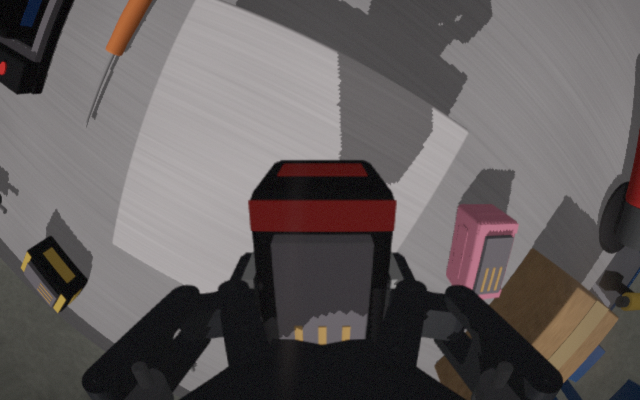

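The pack is held level (5.5 N). I'll turn and traverse to the free bay.

>>> jog_arm(
  offset=[
    [0,0,0],
    [0,0,0],
    [0,0,0],
    [0,0,0],
    [-10,0,0],
    [-20,-2,0],
    [-30,-2,0],
    [-30,-2,0],
    [-30,-2,0],
    [-30,-2,0],
    [-30,-2,0],
    [-30,-2,0],
    [-30,-2,0],
    [-30,-2,0],
    [-30,-2,0],
    [-30,-2,0],
    [-30,-2,0],
    [-30,-2,0],
    [-30,-2,0],
    [-30,-2,0],
  ],
  delta_rot=[
    [0,0,7.2],
    [0,0,7.2],
    [0,0,7.2],
    [0,0,7.2],
    [0,0,0],
    [0,0,0],
    [0,0,0],
    [0,0,0],
    [0,0,0],
    [0,0,0],
    [0,0,0],
    [0,0,0],
    [0,0,0],
    [0,0,0],
    [0,0,0],
    [0,0,0],
    [0,0,0],
    [0,0,0],
    [0,0,0],
    [0,0,0],
  ],
  jaw=[40,40,40,40,40,40,40,40,40,40,40,40,40,40,40,40,40,40,40,40],
)

```text
time: 10.45
tool_pos: [501.7, -188.4, 129.4]
tcp_rot: [-178.1, 0.2, 98.8]
ft_force: [0.7, -0.1, -5.0]
finger_gap: 51.3
```

Run:
```python
from h import *
rel(513.9,-310.1,150,95.5);rv(95.5)
```

```text
t 10.45 pos [ 501.7 -188.4  129.4] rot [-178.07    0.19   98.77] F [ 0.7 -0.1 -5. ] gap 51.3 j6 -123.7
tool shift at present yaw -122.1 -6.5 -20.6 rz 3.27 at target yaw [-122.3, 0.5]
rotvec [-1.93  0.24  3.26]
```

>>> jog_arm(
  offset=[
    [-25,0,-5],
    [-25,0,-5],
    [-25,0,-5],
    [-20,0,0],
    [-10,0,0],
    [0,0,0],
    [0,0,0],
    [0,0,0],
  ],
  delta_rot=[
    [-1.5,0.2,1.0],
    [0,0,1.0],
    [0,0,1.0],
    [0,0,0],
    [0,0,0],
    [0,0,0],
    [0,0,0],
    [0,0,0],
  ],
  jaw=[40,40,40,40,40,40,40,40],
)

```text
time: 11.25
tool_pos: [508.1, -300.9, 138.1]
tcp_rot: [-179.1, -0.3, 96.8]
ft_force: [-0.4, -0.1, -5.2]
finger_gap: 51.4
```

Run:
```python
from h import *
rel(513.9,-310.1,150,95.5);rv(95.5)
for n in ('wrist','side'): snap(n,n+'6')
p=cv2.imread('pics/side6.png');cv2.imwrite('pics/s6c.png',cv2.resize(p[150:400,300:560],(780,750))[:600])
```

```text
t 11.25 pos [ 508.1 -300.9  138.1] rot [-179.07   -0.31   96.81] F [-0.4 -0.1 -5.2] gap 51.4 j6 -132.1
tool shift at present yaw -9.8 4.7 -11.9 rz 1.31 at target yaw [-9.7, 4.9]
rotvec [-0.93 -0.3   1.31]
```

View pics/wrist6.png

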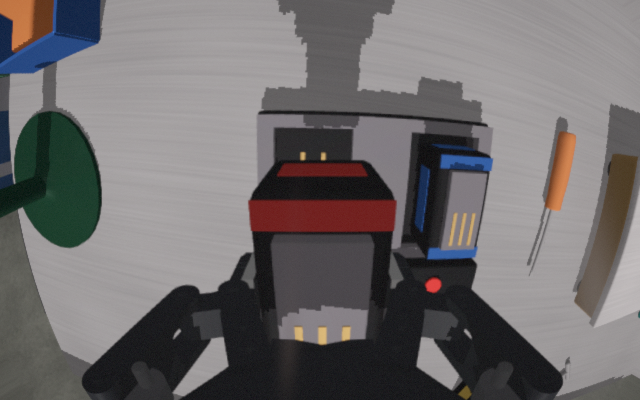

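View pics/s6c.png

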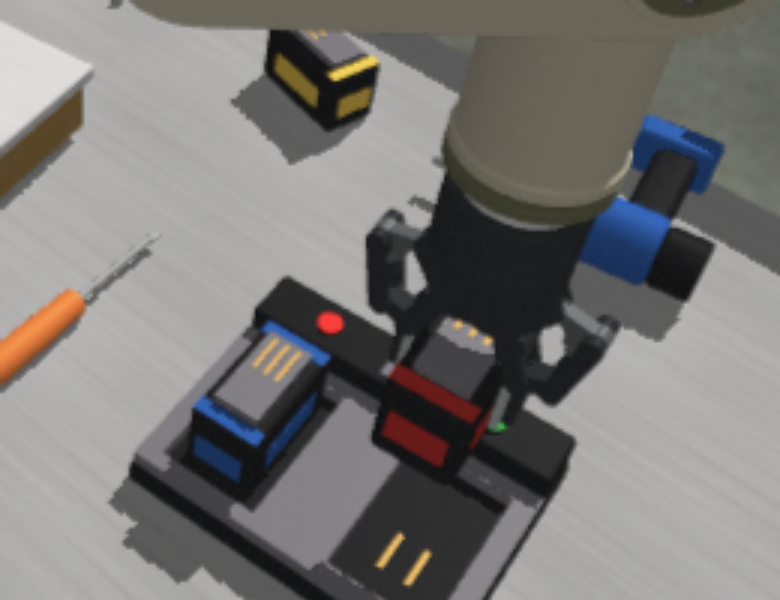

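Run:
```python
from h import *
a=np.load('pics/wrist6.npz');W=worldf(a['d'],a['K'],a['T']);z=W[...,2];v,u=np.mgrid[:400,:640]
b=(u>405)&(u<500)&(v>130)&(v<265)
for lo,hi in ((79,96),(86,96)):
    q=W[b&(z>lo)&(z<hi)];print(len(q),cv2.minAreaRect(q[:,:2].astype(np.float32)),q[:,2].max())
q=W[(u>255)&(u<495)&(v>105)&(v<250)&(z>28)&(z<36)];print('walls',cv2.minAreaRect(q[:,:2].astype(np.float32)),q[:,2].mean())
# front wall corners, bay edges
for (x,y) in ((258,113),(492,127),(275,128),(352,128),(415,135)): print((x,y),W[y+2,x+ (3 if x<300 else -3)].round(1))
# held pack rail
b=(u>250)&(u<400)&(v>155)&(v<330)
c=np.array(W[b]);
m=b&(z>150);print(np.histogram(z[m],bins=np.arange(150,260,5)))
```

```text
5320 ((500.6589050292969, -180.1420440673828), (98.80037689208984, 52.59198760986328), 4.983217239379883) 92.95960696496505
2840 ((500.6998291015625, -180.1587371826172), (70.42163848876953, 35.80422592163086), 5.03879976272583) 92.95960696496505
walls ((502.3338623046875, -244.8948974609375), (135.05084228515625, 237.4969024658203), 5.442801475524902) 32.31780925522339
(258, 113) [ 446.6 -363.7   34.5]
(492, 127) [ 427.  -138.7   33.3]
(275, 128) [ 460.3 -348.4   20.2]
(352, 128) [ 452.5 -280.4   20.1]
(415, 135) [ 450.3 -217.1   20.8]
(array([   0,    0,   60,  137,  118,  200,  215,  272,  359,  542,  392,
        546,  604, 3877, 6928, 8794,  109,   14,  147,  306,  135]), array([150, 155, 160, 165, 170, 175, 180, 185, 190, 195, 200, 205, 210,
       215, 220, 225, 230, 235, 240, 245, 250, 255]))
```

The wrist data agrees with the top camera: bay centre ≈ (513.5, −309.8), yaw 5.4°. Aligning above it.

>>> jog_arm(
  offset=[
    [-9,4.5,0],
    [0,0,0],
    [0,0,0],
    [0,0,0],
  ],
  delta_rot=[
    [-0.9,-0.3,1.3],
    [0,0,0],
    [0,0,0],
    [0,0,0],
  ],
  jaw=[40,40,40,40],
)

```text
time: 11.75
tool_pos: [514.9, -308.3, 138.5]
tcp_rot: [179.9, 0.1, 95.6]
ft_force: [-0.3, 0.6, -5.5]
finger_gap: 51.5
```

Run:
```python
from h import *
rel(513.5,-309.8,1,95.4);rv(95.4)
```

```text
t 11.75 pos [ 514.9 -308.3  138.5] rot [1.799e+02 5.000e-02 9.555e+01] F [-0.3  0.6 -5.5] gap 51.5 j6 -131.4
tool shift at present yaw -1.3 -1.6 137.5 rz 0.15 at target yaw [-1.4, -1.6]
rotvec [0.1  0.05 0.15]
```

>>> jog_arm(
  offset=[
    [-1.3,-1.5,5],
    [0,0,10],
    [0,0,12],
    [0,0,12],
    [0,0,12],
    [0,0,12],
    [0,0,12],
    [0,0,10],
    [0,0,5],
    [0,0,0],
    [0,0,0],
  ],
  delta_rot=[
    [0,0,0.1],
    [0,0,0],
    [0,0,0],
    [0,0,0],
    [0,0,0],
    [0,0,0],
    [0,0,0],
    [0,0,0],
    [0,0,0],
    [0,0,0],
    [0,0,0],
  ],
  jaw=[40,40,40,40,40,40,40,40,40,40,40],
)

```text
time: 12.85
tool_pos: [511.9, -308.5, 37.6]
tcp_rot: [-179.9, -0.1, 95.5]
ft_force: [1.1, 0.0, -5.2]
finger_gap: 51.5
```

Run:
```python
from h import *
rel(513.5,-309.8,0.5,95.4);rv(95.4)
for n in ('wrist','side'): snap(n,n+'7')
p=cv2.imread('pics/side7.png');cv2.imwrite('pics/s7c.png',cv2.resize(p[200:400,330:530],(600,600)))
```

```text
t 12.85 pos [ 511.9 -308.5   37.6] rot [-1.7989e+02 -1.3000e-01  9.5460e+01] F [ 1.1  0.  -5.2] gap 51.5 j6 -131.5
tool shift at present yaw -1.4 1.5 37.1 rz 0.06 at target yaw [-1.4, 1.5]
rotvec [-0.11 -0.13  0.06]
```

View pics/s7c.png

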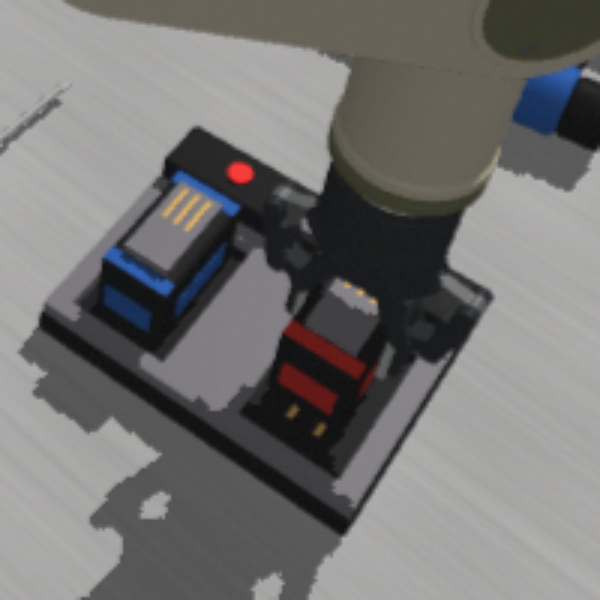

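View pics/wrist7.png

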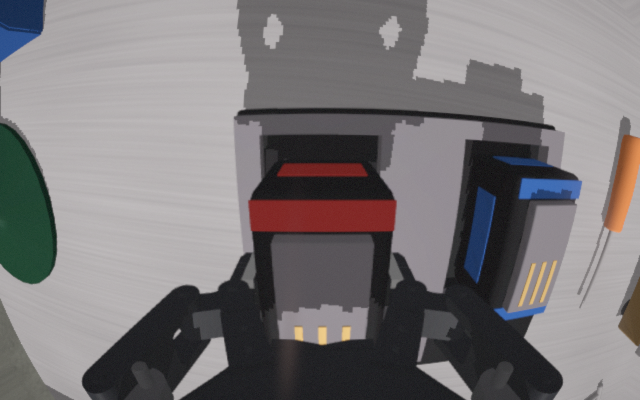

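The pack is centred over the bay and clear of the walls, with its underside at about 57 mm. Lowering slowly.

>>> jog_arm(
  offset=[
    [-1.4,1.5,4],
    [0,0,5],
    [0,0,5],
    [0,0,5],
    [0,0,5],
    [0,0,0],
    [0,0,0],
  ],
  delta_rot=[
    [-0.1,-0.1,0],
    [0,0,0],
    [0,0,0],
    [0,0,0],
    [0,0,0],
    [0,0,0],
    [0,0,0],
  ],
  jaw=[40,40,40,40,40,40,40],
)

```text
time: 13.65
tool_pos: [514.9, -310.8, 13.4]
tcp_rot: [179.8, 0.1, 95.5]
ft_force: [-0.0, -0.8, -5.7]
finger_gap: 51.3
```

Run:
```python
from h import *
rel(513.5,-309.8,0.5,95.4);rv(95.4)
```

```text
t 13.65 pos [ 514.9 -310.8   13.4] rot [1.7985e+02 1.1000e-01 9.5460e+01] F [-0.  -0.8 -5.7] gap 51.3 j6 -131.5
tool shift at present yaw 1.1 -1.3 12.9 rz 0.06 at target yaw [1.1, -1.3]
rotvec [0.15 0.11 0.06]
```

>>> jog_arm(
  offset=[
    [0.5,-0.6,3],
    [0,0,3],
    [0,0,2],
    [0,0,0],
    [0,0,0],
  ],
  delta_rot=[
    [0,0,0],
    [0,0,0],
    [0,0,0],
    [0,0,0],
    [0,0,0],
  ],
  jaw=[40,40,40,40,40],
)

```text
time: 14.15
tool_pos: [514.4, -310.5, 5.0]
tcp_rot: [179.8, 0.1, 95.5]
ft_force: [-0.2, -0.9, -6.3]
finger_gap: 51.4
```

>>> jog_arm(
  offset=[
    [0,0,1],
    [0,0,1],
    [0,0,0],
    [0,0,0],
  ],
  delta_rot=[
    [0,0,0],
    [0,0,0],
    [0,0,0],
    [0,0,0],
  ],
  jaw=[40,40,40,40],
)

```text
time: 14.55
tool_pos: [514.7, -310.7, 3.3]
tcp_rot: [179.8, 0.2, 95.5]
ft_force: [0.2, 0.2, -5.3]
finger_gap: 51.5
```

>>> jog_arm(
  offset=[
    [0,0,1],
    [0,0,1],
    [0,0,0],
    [0,0,0],
  ],
  delta_rot=[
    [0,0,0],
    [0,0,0],
    [0,0,0],
    [0,0,0],
  ],
  jaw=[40,40,40,40],
)

```text
time: 14.95
tool_pos: [514.8, -310.7, 1.2]
tcp_rot: [179.8, 0.2, 95.5]
ft_force: [0.4, -0.5, -6.0]
finger_gap: 51.2
```

>>> jog_arm(
  offset=[
    [0,0,0.7],
    [0,0,0],
    [0,0,0],
  ],
  delta_rot=[
    [0,0,0],
    [0,0,0],
    [0,0,0],
  ],
  jaw=[40,40,40],
)

```text
time: 15.25
tool_pos: [514.9, -310.8, 0.6]
tcp_rot: [179.8, 0.2, 95.5]
ft_force: [0.6, 0.0, -4.8]
finger_gap: 51.3
```

>>> jog_arm(
  offset=[
    [0,0,0.8],
    [0,0,0.5],
    [0,0,0],
    [0,0,0],
  ],
  delta_rot=[
    [0,0,0],
    [0,0,0],
    [0,0,0],
    [0,0,0],
  ],
  jaw=[40,40,40,40],
)

```text
time: 15.65
tool_pos: [515.0, -310.9, 0.5]
tcp_rot: [179.8, 0.2, 95.5]
ft_force: [-0.6, 0.2, -2.2]
finger_gap: 51.5
```

>>> jog_arm(
  offset=[
    [0,0,0.8],
    [0,0,0],
    [0,0,0],
  ],
  delta_rot=[
    [0,0,0],
    [0,0,0],
    [0,0,0],
  ],
  jaw=[40,40,40],
)

```text
time: 15.95
tool_pos: [515.0, -310.8, 0.5]
tcp_rot: [179.8, 0.2, 95.5]
ft_force: [-1.7, 1.5, -1.7]
finger_gap: 51.2
```

The pack is on the floor at the expected height and the bay is carrying its weight. I'll seat it slightly more and check before releasing.

>>> jog_arm(
  offset=[
    [0,0,1.2],
    [0,0,1.2],
    [0,0,1.2],
  ],
  delta_rot=[
    [0,0,0],
    [0,0,0],
    [0,0,0],
  ],
  jaw=[40,40,40],
)

```text
time: 16.25
tool_pos: [515.2, -310.8, 0.3]
tcp_rot: [179.8, 0.1, 95.5]
ft_force: [-7.2, 4.5, 10.5]
finger_gap: 51.1
```

Run:
```python
from h import *
rel(513.5,-309.8,0.5,95.4)
p,d,m=snap('side','s8')
cv2.imwrite('pics/s8c.png',cv2.resize(p[200:400,330:530],(600,600))[:,:,::-1])
```

```text
t 16.25 pos [ 5.152e+02 -3.108e+02  3.000e-01] rot [1.7982e+02 1.5000e-01 9.5480e+01] F [-7.2  4.5 10.5] gap 51.1 j6 -131.5
tool shift at present yaw 1.2 -1.6 -0.2 rz 0.08 at target yaw [1.2, -1.6]
```

View pics/s8c.png

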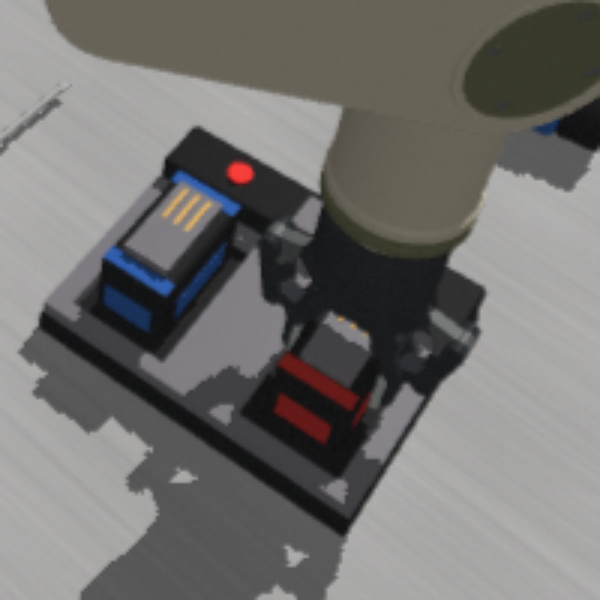

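The pack sits inside the pocket and level. Relaxing the push, opening, then retreating straight up.

>>> jog_arm(
  offset=[
    [0,0,-0.6],
    [0,0,0],
    [0,0,0],
    [0,0,0],
    [0,0,0],
    [0,0,0],
    [0,0,0],
  ],
  delta_rot=[
    [0,0,0],
    [0,0,0],
    [0,0,0],
    [0,0,0],
    [0,0,0],
    [0,0,0],
    [0,0,0],
  ],
  jaw=[40,40,70,85,100,100,100],
)

```text
time: 17.0
tool_pos: [517.8, -312.8, 2.2]
tcp_rot: [179.5, 0.4, 95.5]
ft_force: [0.1, 0.4, -0.5]
finger_gap: 85.6
```

Run:
```python
from h import *
rel(513.5,-309.8,0.5,95.4)
```

```text
t 17.0 pos [ 517.8 -312.8    2.2] rot [179.53   0.39  95.48] F [ 0.1  0.4 -0.5] gap 85.6 j6 -131.5
tool shift at present yaw 3.4 -4.0 1.7 rz 0.08 at target yaw [3.4, -4.0]
```

>>> jog_arm(
  offset=[
    [2,-2,0],
    [0,0,-8],
    [0,0,-12],
    [0,0,-20],
    [0,0,-25],
    [0,0,-25],
    [0,0,-25],
    [0,0,-25],
    [0,0,-20],
    [0,0,0],
    [0,0,0],
  ],
  delta_rot=[
    [0,0,0],
    [0,0,0],
    [0,0,0],
    [0,0,0],
    [0,0,0],
    [0,0,0],
    [0,0,0],
    [0,0,0],
    [0,0,0],
    [0,0,0],
    [0,0,0],
  ],
  jaw=[100,100,100,100,100,100,100,100,100,100,100],
)

```text
time: 18.1
tool_pos: [514.5, -310.2, 178.1]
tcp_rot: [179.2, 0.7, 95.5]
ft_force: [-0.1, 0.8, -0.7]
finger_gap: 85.4
```

Run:
```python
from h import *
rel(513.5,-309.8,0.5,95.4)
p,d,m=snap('wrist','w9'); q,_,_=snap('side','s9')
cv2.imwrite('pics/s9c.png',cv2.resize(q[200:400,330:530],(600,600))[:,:,::-1])
W=worldf(d,m['K'],m['camera_from_world']);z=W[...,2];print(z[np.isfinite(z)].max())
near=np.hypot(W[...,0]-513.5,W[...,1]+309.8)<75
for lo,hi in((78,96),(86,96)):
    Q=W[near&(z>lo)&(z<hi)];print('red',len(Q),cv2.minAreaRect(Q[:,:2].astype(np.float32)))
    n2=np.hypot(W[...,0]-501,W[...,1]+180)<60;Q2=W[n2&(z>lo)&(z<hi)];print('blue',len(Q2),cv2.minAreaRect(Q2[:,:2].astype(np.float32)),np.median(Q2[:,2]))
    if lo==86:
        A=np.c_[Q[:,:2],np.ones(len(Q))];co=np.linalg.lstsq(A,Q[:,2],rcond=None)[0];print('tilt deg',np.degrees(co[:2]),'median z',np.median(Q[:,2]))
```

```text
t 18.1 pos [ 514.5 -310.2  178.1] rot [179.24   0.65  95.48] F [-0.1  0.8 -0.7] gap 85.4 j6 -131.5
tool shift at present yaw 0.5 -1.0 177.6 rz 0.08 at target yaw [0.5, -1.0]
356.60372270635395
red 5435 ((515.469482421875, -310.5037536621094), (98.9548110961914, 52.50688171386719), 5.502139568328857)
blue 4387 ((499.856201171875, -180.66085815429688), (97.21735382080078, 52.08169174194336), 5.091711521148682) 88.64618095599565
red 2830 ((515.7601318359375, -310.59954833984375), (70.26681518554688, 34.16839599609375), 5.521778583526611)
blue 2270 ((500.9871826171875, -180.20864868164062), (71.1495590209961, 35.11964416503906), 5.075258255004883) 90.4093314643714
tilt deg [0.38477983 0.06318554] median z 90.4083763446479
```

View pics/w9.png

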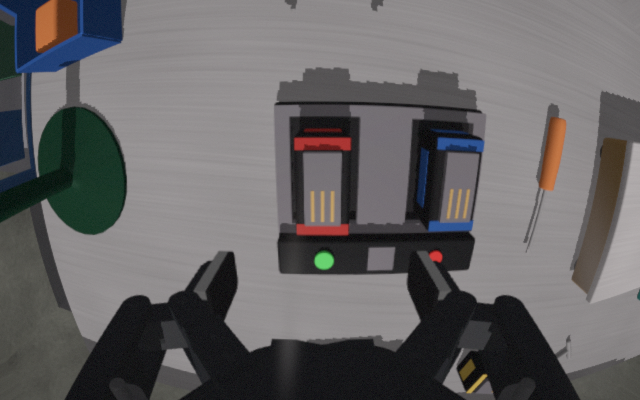

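View pics/s9c.png

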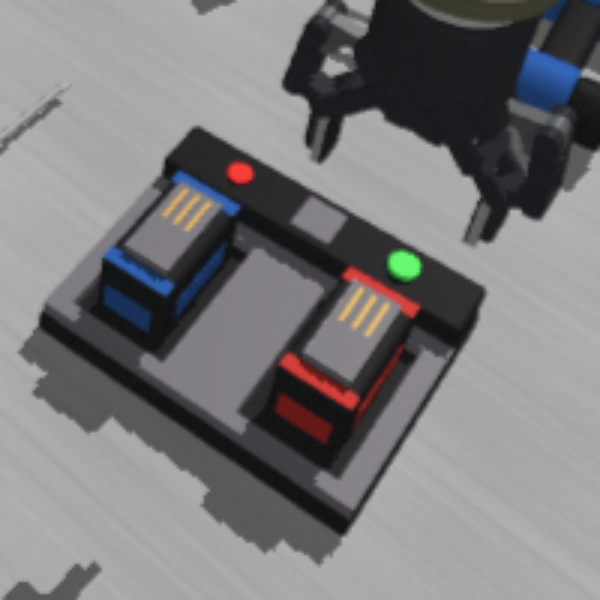

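Both views show the red pack in the bay by the green lamp (wrist (323,187)). Its rail top is at 90.4 mm, the same as the blue pack, and it is level. The blue pack hasn't moved and the gripper is clear.

Run:
```python
from h import *
print(r.hand_in())
```

```text
the job is handed in; nothing more can be done
None
```

The red-banded pack is now in the free bay by the green lamp, upright and fully home, and I handed the job in at about 18 s of the 40 s allowed.

**How it went:** I gripped the pack by its body on the scale and lowered it until the bay floor took its weight. I pressed it home with about 10 N, eased off, opened the jaws and backed straight up.

**Last checks:**
- **Height:** its rail top is 90.4 mm above the bench (90 expected), the same as the blue pack's.
- **Level and position:** it tilts less than 0.5°. It sits about 2 mm from the bay centre I worked out, and its yaw of 5.5° matches the charger's.
- **Blue pack:** it is within about 1 mm of where it started.
- **Robot:** the gripper is clear and touching nothing, and the wrist force reads about zero.

**What went wrong on the way:**
- **Reported tool height:** the fingertips were about 37 mm farther back than the reported TCP and the tool description imply, as both the wrist and side cameras showed. My first grip therefore closed on the rail, with a gap of about 32 mm. I opened, found the pack undisturbed, used the measured offset and gripped the body properly at a 51.5 mm gap.
- **Camera disagreement:** the top and wrist cameras disagreed by 1–2 mm on where the pack was. I used the wrist measurement.

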